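# Unlock the folding lid stay and close the desk box

### The job

The lid of the wooden box on the desk is propped open by a folding metal stay on the box's right-hand side. Lift the black knob on the stay's knee up past centre so that the stay unlocks, then lower the lid gently until it is fully shut, without slamming it.

Things in the scene. Friction and masses are not known exactly. Their poses are not given: they have to be found in the camera images.
- box: light wooden box, 180 (x) x 220 (y) x 80 mm high, fixed. Origin: centre of its underside; x points to its back (away from the robot), y left, z up. Lid hinge axis: x = +90, z = 80 mm, parallel to y. Folding stay: flat metal links within 12 mm outside the right (-y) side; its lower link turns on a fixed pivot at x = -60, z = 50 mm, its upper link on the lid; the knee joins them.
- knee_knob (a point): centre of the round black knob on the knee: diameter 18, length 32 mm along the box's y, on a 9 mm stem, 162 mm right of the box's mid-plane. It moves on a circle of 76 mm radius, in the box's x-z plane, about the lower pivot: locked at x = 3, z = 92 mm in the box's frame; to unlock, up and to the front. It may turn in the fingers; a few N lift it.
- lid (a joint): lid angle, rad: 0 shut, about 1.05 at the start, leaning towards the robot, outer face up and back. Lid of light wood, 186 mm from hinge to free front edge, 220 wide, 10 thick; its underside passes through the hinge axis. Stiff hinge: it stays where left once the stay is unlocked; a few N down on the outer face near the front edge lower it.
- stay_knee (a joint): knee angle of the stay (two links of 76 mm), rad: 2.08 locked against its stop, knee sagging past centre; 1.92 dead straight; less when unlocked; 0 folded, lid shut. No spring: left 0.2 rad or more below 1.92 it stays unlocked.

How it is judged:
On the way:
1. the stay is unlocked: its knee is lifted past centre while the lid is still up (value of joint stay_knee below 1.818 rad and value of joint lid above 0.4 rad), for 0.1 s.
At the end, for the whole second after the job is handed in: the lid is shut (within 0.06 rad, about 11 mm at its front edge) and at rest (value of joint lid below 0.06 rad and velocity of joint lid between -0.05 and 0.05 rad/s); the robot touches nothing.
It fails at once if the lid is slammed: it closes faster than 3 rad/s (about 0.55 m/s at its front edge) (velocity of joint lid below -3 rad/s).
It also fails if it takes over 42 s, if anything falls off the work surface, if the arm or the gripper's body presses on something with over 40 N, if the wrist force passes 120 N, or if a joint passes its speed limit or range.

### The arm

A 6-joint arm with a two-finger parallel gripper is mounted at the origin on a cart in front of the work surface, level with it; the furniture and walls round the work are solid. World frame = base frame: x ahead of the robot, y to its left, z up, the work surface at z = 0. Lengths are in m, angles in rad, forces in N, time in s.
With the tool pointing down it reaches from about 0.25 to 0.725 m from the base axis. Payload 9.7 kg.
Tool frame: the origin (TCP) lies on the centre line of the jaws, within the pads' length; the fingertips stand 11 mm ahead of it and the grasp point (between the pads) lies 8 mm behind it; z points along the fingers, y is the direction in which the jaws open and shut (so a half turn about z gives the same grasp; the last joint's range is limited). The gripper opens to 85 mm and grips with 20 to 120 N. Pads are 22 mm wide; open, the fingers measure 114 mm over their backs; the gripper's body (76 mm by 85 mm) begins 54 mm behind the grasp point. The pads swing forward as they close: fully open they stand 13 mm farther back than shut.
Start: joints at [-1.305, 0.087, 0.176, 1.66, 0, 1.571], TCP at [0.144, -0.531, 0.242] pointing down, gripper open.
Joint ranges: [-3.13, 3.13], [-0.85, 1.81], [-1.15, 1.24], [-2.2, 2.28], [-1.44, 1.52], [-3.14, 3.14]. Speed limits (rad/s): [2.22, 2.22, 2.57, 3.14, 3.14, 3.14].

### API

Orientations are given as [roll, pitch, yaw] about the fixed x, y, z axes, in that order (R = Rz(yaw) Ry(pitch) Rx(roll)).
In Python, from rig import * gives the robot as it stands.
- The arm moves only by the shell command python3 -m pendant 'ROWS' [FORCE]. ROWS is JSON, a list that holds one entry, the list of rows, each a list of 7 numbers: the turn, a rotation vector about the tool's x, y, z in rad, then the shift along the tool's x, y, z in mm, then the opening, from 0 (shut) to 1 (fully open). In form: [[[ax, ay, az, tx, ty, tz, gripper], ...]]. A call has 1 to 12 rows; each row shifts and turns the commanded pose from where the row before left it, along the tool's axes as they then stand; what a row does not reach is not made up. A row lasts 1/12 s, in which the tool goes at most 41.7 mm and 7.16 degrees, less where a joint would pass 70% of its speed; a pose out of reach is approached as far as the arm can. A call with a gripper value outside its range is refused whole. The fingers move at their own pace and stop on an object; FORCE is the grip in N (left out, the last holds). Time passes only in rows, so rows that do not move let the fingers close. It gives the time, the measured TCP pose, the force and the opening at its end, in the units of the state.
- state(): the state, without advancing time (a new reading comes with each control period).
- capture(name): name is "scene" or "top" or "wrist"; returns the picture (420x560x3 uint8, red, green, blue); there is no depth.
- camera_model(name): a dict with "intrinsics" (3x3 intrinsics, pixels), "world_from_camera" (4x4, takes a point from camera to world coordinates). Camera axes: x right, y up, looking along -z (the intrinsics and any distortion apply to the point x, -y, -z); pixel columns grow to the right and rows downward; lengths in m; the calibration is good to about 2 mm. A picture is of the moment at which its call begins: read the wrist's pose just before it. camera_model takes no time and is no camera call; for the wrist camera it gives the pose at the moment of the call.
- finish_job(): hands the job in, once; it reports no verdict.
The state is a dict: "time_s": time; "joint_pos": joint angles; "qvel": joint speeds; "joint_torque": joint torques, N m; "tcp_pos": TCP position; "tool_rot": TCP orientation; "ft_force": force on the tool from outside, world axes, zero at the start; "torque": the same for the moment, N m; "grip_width": finger opening in m.
Only numpy, scipy, OpenCV 4.12 (cv2) and the standard library are available. Lean on these libraries where they do the work, as an engineer would, in place of code of your own. Each camera call takes 0.05 s, during which the arm holds its last target.

## Working session

There is one attempt and no reset: what is moved stays moved. The work goes in short steps, Python scripts to look and compute and a shell command to move; the robot and the scene stay as the last step left them, time stands still between calls to the robot, and variables do not carry over. Pictures are saved under pics/ and viewed, and the job is handed in when it is done.

```bash
mkdir -p pics
python3 - <<'E'
from rig import *
import cv2
s=state();print(s)
for n in("scene","top","wrist"):
    m=camera_model(n);print(n,m)
    cv2.imwrite(f"pics/{n}0.png",cv2.cvtColor(capture(n),cv2.COLOR_RGB2BGR))
E
```

```text
{'time_s': 0.0, 'joint_pos': array([-1.30500999e+00,  8.74785748e-02,  1.75113634e-01,  1.65979225e+00,
        1.47144577e-05,  1.57081173e+00]), 'qvel': array([-7.49054743e-04, -1.73931655e-03, -3.75203155e-06,  9.52889674e-04,
       -7.13138857e-04,  5.06478470e-05]), 'joint_torque': array([ 4.55549916e-04, -5.20381272e+01,  4.64812231e+01,  1.61210366e-02,
       -4.60632168e-05,  6.51257608e-06]), 'tcp_pos': array([ 0.14441438, -0.53047717,  0.24156237]), 'tool_rot': array([-3.14023179e+00, -1.46934793e-05,  2.65770908e-01]), 'ft_force': array([ 0.55298329, -0.27149775,  0.36694232]), 'torque': array([ 0.06190224, -0.04542823,  0.07561698]), 'grip_width': 0.08547575034512302}
scene {'intrinsics': array([[463.3217718 ,   0.        , 283.49043201],
       [  0.        , 463.3217718 , 216.65650514],
       [  0.        ,   0.        ,   1.        ]]), 'world_from_camera': array([[-0.90626542,  0.19069713, -0.37725005,  0.23174552],
       [-0.42245729, -0.37779949,  0.82389161,  0.60553202],
       [ 0.01458889,  0.90603651,  0.422948  ,  0.44578272],
       [ 0.        ,  0.     
[... 313 characters left out ...]
.01338952, -0.00161764, -0.11397098],
       [-0.00302283,  0.10560239,  0.99440384,  0.93249377],
       [ 0.        ,  0.        ,  0.        ,  1.        ]])}
wrist {'intrinsics': array([[345.22133744,   0.        , 279.13176063],
       [  0.        , 345.22133744, 207.41634258],
       [  0.        ,   0.        ,   1.        ]]), 'world_from_camera': array([[ 2.61697340e-01,  9.24496172e-01,  2.77166610e-01,
         2.15181134e-01],
       [-9.65149552e-01,  2.50947689e-01,  7.42401538e-02,
        -5.11032898e-01],
       [-9.19582179e-04, -2.86935680e-01,  9.57949409e-01,
         3.72970877e-01],
       [ 0.00000000e+00,  0.00000000e+00,  0.00000000e+00,
         1.00000000e+00]])}
```

View pics/scene0.png

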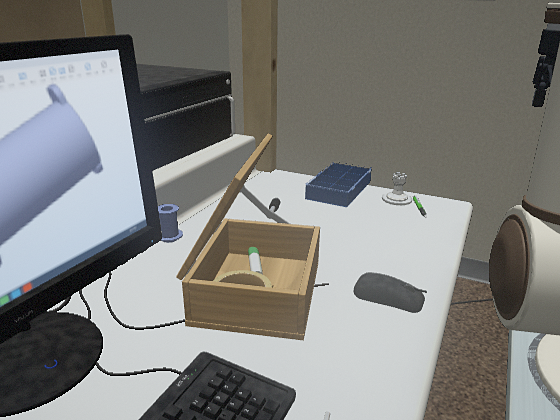

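View pics/top0.png

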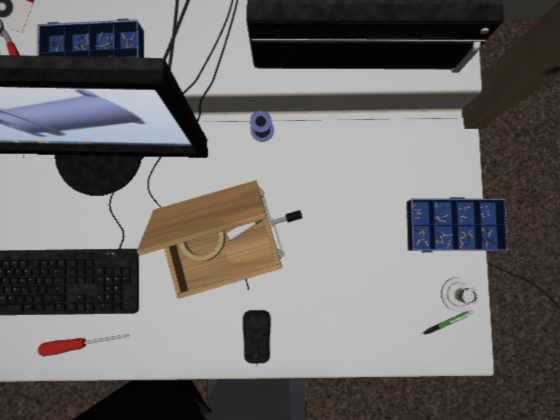

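View pics/wrist0.png

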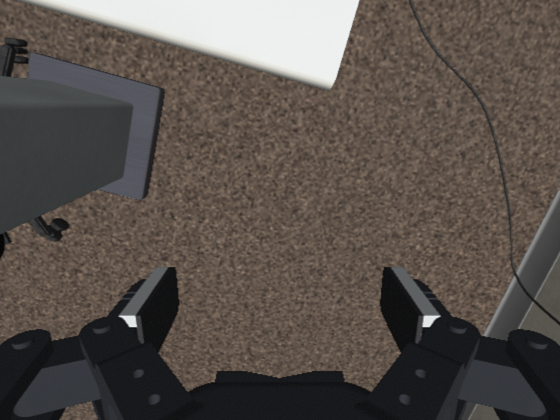

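The scene view shows the open box at about (250,270), with the knob at (274,205). In the top view the knob is at (293,215) and the box is around (220,240), yawed. I'll enlarge the top view.

Run:
```python
import cv2
i=cv2.imread("pics/top0.png")[170:310,130:320]
cv2.imwrite("pics/topz.png",cv2.resize(i,None,fx=4,fy=4,interpolation=cv2.INTER_CUBIC))
i=cv2.imread("pics/scene0.png")[125:345,170:340]
cv2.imwrite("pics/scenez.png",cv2.resize(i,None,fx=2.7,fy=2.7,interpolation=cv2.INTER_CUBIC))
```

```text
(no output)
```

View pics/topz.png

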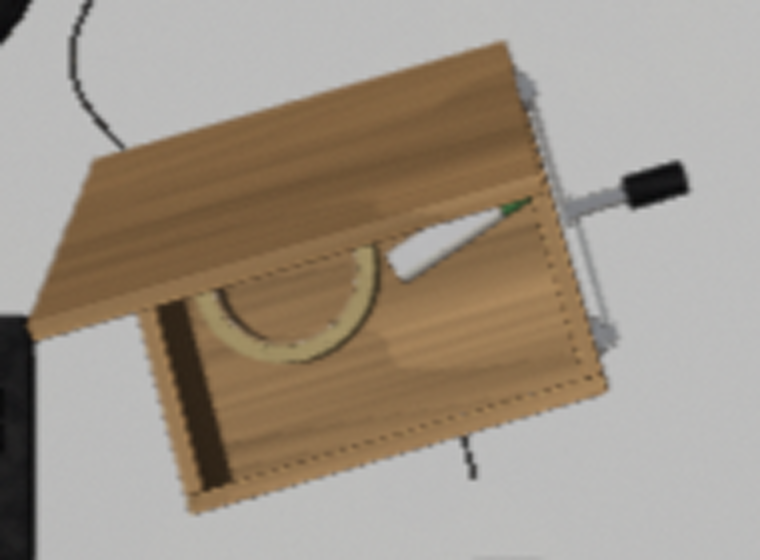

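View pics/scenez.png

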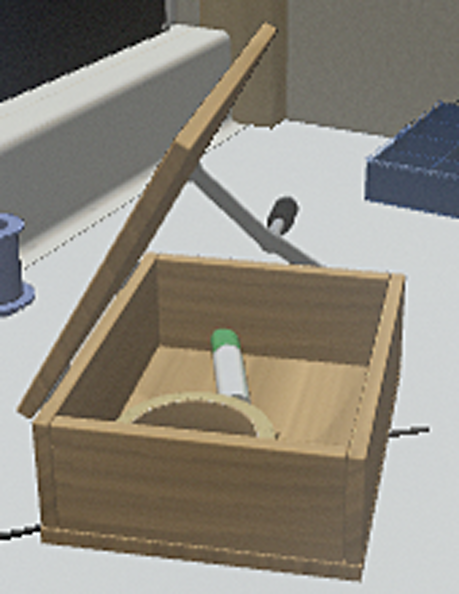

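```bash
cat > h.py <<'E'
import numpy as np, cv2
from rig import *
def ray(n,u,v):
    m=camera_model(n);K=m["intrinsics"];T=m["world_from_camera"]
    d=np.array([(u-K[0,2])/K[0,0],-(v-K[1,2])/K[1,1],-1.]);return T[:3,3],T[:3,:3]@d
def onz(n,u,v,z):
    o,d=ray(n,u,v);return o+d*(z-o[2])/d[2]
def proj(n,p,m=None):
    m=m or camera_model(n);K=m["intrinsics"];T=m["world_from_camera"]
    c=T[:3,:3].T@(np.asarray(p)-T[:3,3]);return np.array([K[0,0]*c[0]/-c[2]+K[0,2],K[1,1]*-c[1]/-c[2]+K[1,2]])
def tri(a,b):
    (o,d),(p,e)=a,b
    d=d/np.linalg.norm(d);e=e/np.linalg.norm(e)
    s=np.linalg.lstsq(np.c_[d,-e],p-o,rcond=None)[0]
    A=o+s[0]*d;B=p+s[1]*e;return (A+B)/2,np.linalg.norm(A-B)
E
python3 - <<'E'
from h import *
P={}
for n,(x0,y0,x1,y1),t in(("top",(270,195,310,230),60),("scene",(262,190,286,216),60)):
    i=cv2.imread(f"pics/{n}0.png");g=i.max(2);k=np.zeros_like(g);k[y0:y1,x0:x1]=g[y0:y1,x0:x1]<t
    N,l,st,c=cv2.connectedComponentsWithStats(k);j=1+np.argmax(st[1:,4]);print(n,st[j],c[j]);P[n]=c[j]
    print(cv2.minAreaRect(np.argwhere(l==j)[:,::-1].astype(np.float32)))
print(onz("top",*P["top"],.092)); print(tri(ray("top",*P["top"]),ray("scene",*P["scene"])))
f=lambda x,y:(130+(x+.5)/4-.5,170+(y+.5)/4-.5)
R=onz("top",*f(606,379),.08);L=onz("top",*f(190,500),.08)
print(R,L,np.linalg.norm(R-L))
e=(L-R)/np.linalg.norm(L-R);yaw=np.arctan2(-e[0],e[1]);print("yaw",yaw)
ex=np.array([np.cos(yaw),np.sin(yaw),0]);ey=np.array([-np.sin(yaw),np.cos(yaw),0])
C=(R+L)/2+ex*.09;C[2]=0;print("C",C)
kk=C+.003*ex-.162*ey+[0,0,.092];print("knob pred",kk,proj("top",kk),proj("scene",kk))
for q in [(-90,110,0),(-90,-110,0),(-90,110,80),(-90,-110,80),(90,110,80)]:
    w=C+q[0]/1e3*ex+q[1]/1e3*ey+[0,0,q[2]/1e3];print(q,w,proj("scene",w),proj("top",w))
E
```

```text
top [286 211  16  11 115] [293.4        215.80869565]
((293.45001220703125, 215.8500213623047), (7.589465618133545, 14.862703323364258), 71.56504821777344)
scene [274 201   6  11  12] [277.16666667 206.16666667]
((277.10003662109375, 206.30003356933594), (1.3416407108306885, 11.180339813232422), 26.56505012512207)
[ 0.59015246 -0.13404326  0.092     ]
(array([ 0.58816076, -0.13540016,  0.08461019]), np.float64(0.006059214221671311))
[ 0.49292136 -0.10792409  0.08      ] [0.43523502 0.10190541 0.08      ] 0.21761463974420095
yaw 0.2682919290429273
C [0.55085845 0.0208483  0.        ]
knob pred [ 0.59669487 -0.13456091  0.092     ] [293.60485455 212.58886873] [271.48490627 201.85325569]
(-90, 110, 0) [0.43491886 0.10305542 0.        ] [298.25452378 336.25352438] [185.83912686 291.95351461]
(-90, -110, 0) [ 0.49323752 -0.1090741   0.        ] [314.38349064 261.11462755] [281.89615268 264.0147098 ]
(-90, 110, 80) [0.43491886 0.10305542 0.08      ] [299.86654642 290.4850493 ] [176.55108814 294.79193109]
(-90, -110, 80) [ 0.49323752 -0.1090741   0.08      ] [316.26689671 223.02159257] [281.69110024 264.21034104]
(90, 110, 80) [0.60847937 0.1507707  0.08      ] [176.79251639 277.21008718] [154.49026466 209.43907286]
```

```bash
cat >> h.py <<'E'
f=lambda x,y:(130+(x+.5)/4-.5,170+(y+.5)/4-.5)
R=onz("top",*f(607,388),.08);L=onz("top",*f(192,513),.08)
e=(L-R)/np.linalg.norm(L-R);yaw=np.arctan2(-e[0],e[1])
ex=np.array([np.cos(yaw),np.sin(yaw),0]);ey=np.array([-np.sin(yaw),np.cos(yaw),0]);ez=np.array([0,0,1.])
C=(R+L)/2+ex*.09;C[2]=0
def W(x,y,z): return C+x/1e3*ex+y/1e3*ey+z/1e3*ez
E
python3 - <<'E'
from h import *
print(R,L,np.linalg.norm(R-L),yaw,C)
for n,q in dict(knob=(3,-162,92),bfl=(-90,110,0),bl=(90,110,0),tfl=(-90,110,80),tfr=(-90,-110,80),lidR=(90-186*np.cos(1.05),-110,80+186*np.sin(1.05)),lidL=(90-186*np.cos(1.05),110,80+186*np.sin(1.05))).items():
    w=W(*q);print(n,w.round(4),"scenezoom",(proj("scene",w)-[170,125])*2.7,"topzoom",(proj("top",w)-[130,170])*4)
E
```

```text
[ 0.48839169 -0.10837225  0.08      ] [0.4287814  0.10081321 0.08      ] 0.21751309285261625 0.27760573125493637 [0.54514084 0.02088532 0.        ]
knob [ 0.5924 -0.1341  0.092 ] scenezoom [279.07015468 208.80166475] topzoom [653.62191701 178.7667531 ]
bfl [0.4284 0.102  0.    ] scenezoom [358.0353502  572.68926425] topzoom [225.12573069 499.72931903]
bl [0.6015 0.1513 0.    ] scenezoom [ 39.63704047 535.66162019] topzoom [140.64164163 187.83060205]
tfl [0.4284 0.102  0.08  ] scenezoom [363.015986   448.93187429] topzoom [188.1106666  512.21967873]
tfr [ 0.4887 -0.1096  0.08  ] scenezoom [401.44149145 265.68521327] topzoom [607.8556345  385.79047154]
lidR [ 0.5728 -0.0856  0.2413] scenezoom [274.33253777  22.7741443 ] topzoom [545.57451167 186.83667885]
lidL [0.5125 0.126  0.2413] scenezoom [189.59232384 142.089683  ] topzoom [ 33.0121904  339.31926892]
```

```bash
cat >> h.py <<'E'
from scipy.spatial.transform import Rotation as Ro
from scipy.optimize import fsolve
def toolR(t):
    z=-np.cos(t)*ez+np.sin(t)*ey; x=-ey*np.cos(t)-ez*np.sin(t); return np.c_[x,np.cross(z,x),z]
KN=np.array([.589,-.1345,.091])           # measured knob centre, locked
def knob(a): # knob after lower link turned by a from locked
    p0=np.arctan2(42,63);r=.0757
    return KN+r*(np.cos(p0+a)-np.cos(p0))*ex+r*(np.sin(p0+a)-np.sin(p0))*ez
def delta(p,t,back=0):
    s=state();T=Ro.from_euler("xyz",s["tool_rot"]).as_matrix();D=toolR(t)
    g=np.asarray(p)+D[:,2]*(.008-back)
    print("t",s["time_s"],"tcp",s["tcp_pos"].round(4),"F",s["ft_force"].round(1),"w",round(s["grip_width"],4))
    print("shift mm in tool axes",(T.T@(g-s["tcp_pos"])*1e3).round(1),"rotvec",Ro.from_matrix(T.T@D).as_rotvec().round(4),"goal",g.round(4))
    return T,D
def fourbar(a): # lid angle, knee for lower-link turn a
    p=np.arctan2(42,63)+a;K=np.array([-60,50])+75.7*np.array([np.cos(p),np.sin(p)])
    H=np.array([90,80]);r=71.
    A=lambda th:H+r*np.array([-np.cos(th+.067),np.sin(th+.067)])
    v=A(1.05)-K0; return K,A
E
python3 - <<'E'
from h import *
T,D=delta(KN,0.0,.1)
print(T)
g=KN+toolR(.3)[:,2]*(.008-.09); print(g, Ro.from_matrix(T.T@toolR(0)).as_rotvec(),Ro.from_matrix(toolR(0).T@toolR(.3)).as_rotvec())
print("shift in start axes",T.T@(g-state()["tcp_pos"])*1e3)
# lid,knee vs knob turn: param by knee deflection
P=np.array([-60,50.]);H=np.array([90,80.]);r=71.
for th in np.arange(1.05,-.01,-.05):
    A=H+r*np.array([-np.cos(th+.067),np.sin(th+.067)]);v=A-P;d=np.linalg.norm(v)
    if d>152:continue
    h=np.arccos(d/152);p=np.arctan2(v[1],v[0])+h
    print(round(th,2),"knee",round(1.92-2*h,3),"turn",round(p-.588,3))
E
```

```text
t 0.15 tcp [ 0.1444 -0.5305  0.2417] F [ 0.  -0.9 -0. ] w 0.0851
shift mm in tool axes [ 533.  -265.3   59. ] rotvec [-8.000e-04  8.000e-04  1.559e+00] goal [ 0.589  -0.1345  0.183 ]
[[ 9.64874729e-01  2.62710250e-01 -2.87129162e-04]
 [ 2.62710406e-01 -9.64874211e-01  1.00011080e-03]
 [-1.43041655e-05 -1.04041346e-03 -9.99999459e-01]]
[ 0.59564105 -0.15780489  0.16933759] [-8.09469784e-04  8.22295574e-04  1.55902064e+00] [ 1.20355352e-18 -3.00000000e-01 -2.57059200e-17]
shift in start axes [ 533.27327982 -241.01328903   72.6407751 ]
1.05 knee 1.747 turn 0.166
1.0 knee 1.457 turn 0.316
0.95 knee 1.286 turn 0.405
0.9 knee 1.151 turn 0.475
0.85 knee 1.035 turn 0.534
0.8 knee 0.932 turn 0.586
0.75 knee 0.837 turn 0.632
0.7 knee 0.75 turn 0.673
0.65 knee 0.669 turn 0.709
0.6 knee 0.593 turn 0.741
0.55 knee 0.522 turn 0.769
0.5 knee 0.454 turn 0.792
0.45 knee 0.391 turn 0.812
0.4 knee 0.331 turn 0.828
0.35 knee 0.275 turn 0.839
0.3 knee 0.222 turn 0.846
0.25 knee 0.173 turn 0.849
0.2 knee 0.128 turn 0.847
0.15 knee 0.087 turn 0.84
0.1 knee 0.05 turn 0.829
0.05 knee 0.017 turn 0.812
-0.0 knee -0.012 turn 0.791
```

```bash
python3 -m pendant '[[[0,0,0.12,0,0,0,1],[0,0,0.12,0,0,0,1],[0,0,0.12,0,0,0,1],[0,0,0.12,0,0,0,1],[0,0,0.12,0,0,0,1],[0,0,0.12,0,0,0,1],[0,0,0.12,0,0,0,1],[0,0,0.12,0,0,0,1],[0,0,0.12,0,0,0,1],[0,0,0.12,0,0,0,1],[0,0,0.12,0,0,0,1],[0,0,0.12,0,0,0,1]]]'
python3 -m pendant '[[[0,0,0.119,0,0,0,1],[0,-0.1,0,0,0,0,1],[0,-0.1,0,0,0,0,1],[0,-0.1,0,0,0,0,1],[0,0,0,0,0,0,1],[0,0,0,0,0,0,1]]]'
python3 -c "
from h import *
delta(KN,.3,.09);print(toolR(.3))"
```

```text
time_s: 1.15
tcp_pos: [0.1444, -0.5306, 0.2419]
tool_rot: [-3.142, 0.001, -1.18]
ft_force: [-0.7, 0.0, -0.1]
grip_width: 0.0857
time_s: 1.65
tcp_pos: [0.1448, -0.5317, 0.2389]
tool_rot: [-3.142, 0.304, -1.293]
ft_force: [-0.8, 0.1, 0.4]
grip_width: 0.0855
t 1.65 tcp [ 0.1448 -0.5317  0.2389] F [-0.8  0.1  0.4] w 0.0855
shift mm in tool axes [-204.4 -536.1  137.1] rotvec [-0.0001  0.0042  0.    ] goal [ 0.5956 -0.1578  0.1693]
[[ 0.26181363 -0.96171435 -0.08098845]
 [-0.91876081 -0.27405383  0.28420602]
 [-0.29552021  0.         -0.95533649]]
```

```bash
python3 -m pendant '[[[0,0,0,-12.8,-33.5,8.5,1],[0,0,0,-12.8,-33.5,8.5,1],[0,0,0,-12.8,-33.5,8.5,1],[0,0,0,-12.8,-33.5,8.5,1],[0,0,0,-12.8,-33.5,8.5,1],[0,0,0,-12.8,-33.5,8.5,1],[0,0,0,-12.8,-33.5,8.5,1],[0,0,0,-12.8,-33.5,8.5,1],[0,0,0,-12.8,-33.5,8.5,1],[0,0,0,-12.8,-33.5,8.5,1],[0,0,0,-12.8,-33.5,8.5,1],[0,0,0,-12.8,-33.5,8.5,1]]]'
python3 -m pendant '[[[0,0,0,-12.8,-33.5,8.5,1],[0,0,0,-12.8,-33.5,8.5,1],[0,0,0,-12.8,-33.5,8.5,1],[0,0,0,-12.4,-33.5,8.5,1],[0,0,0,0,0,0,1],[0,0,0,0,0,0,1]]]'
python3 - <<'E'
from h import *
delta(KN,.3,.09)
print("pred knob px in wrist",proj("wrist",KN))
for n in("wrist","scene"):cv2.imwrite(f"pics/{n}1.png",cv2.cvtColor(capture(n),cv2.COLOR_RGB2BGR))
E
```

```text
time_s: 2.65
tcp_pos: [0.2786, -0.2961, 0.2325]
tool_rot: [-2.905, 0.296, -0.973]
ft_force: [-0.1, -0.2, -0.6]
grip_width: 0.0852
time_s: 3.15
tcp_pos: [0.3014, -0.223, 0.2502]
tool_rot: [-2.821, 0.297, -0.868]
ft_force: [0.6, -0.4, 1.4]
grip_width: 0.0849
t 3.15 tcp [ 0.3014 -0.223   0.2502] F [ 0.6 -0.4  1.4] w 0.0849
shift mm in tool axes [ 157.9 -241.6  118.4] rotvec [-0.1912  0.0621  0.4019] goal [ 0.5956 -0.1578  0.1693]
pred knob px in wrist [12.25338684 -2.89603855]
```

View pics/wrist1.png

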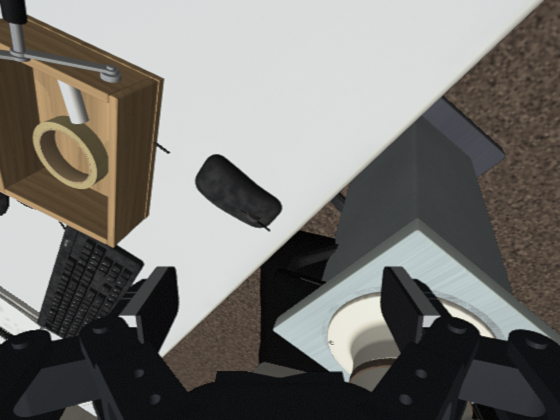

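View pics/scene1.png

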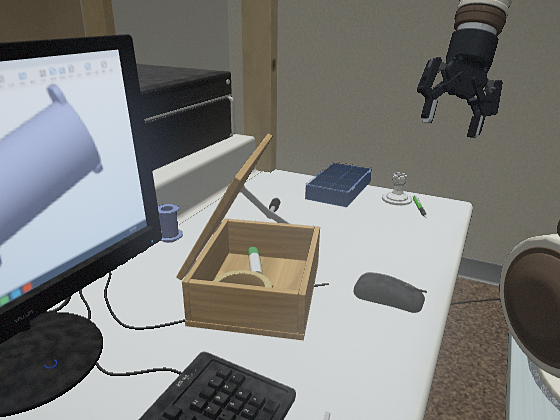

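The arm is short of its goal and turned, because the speed clamp took effect on the way. The wrist view shows the box and stay at upper left. I'll correct the turn first.

```bash
python3 -m pendant '[[[-0.038,0.012,0.08,0,0,0,1],[-0.038,0.012,0.08,0,0,0,1],[-0.038,0.012,0.08,0,0,0,1],[-0.038,0.012,0.08,0,0,0,1],[-0.038,0.012,0.08,0,0,0,1],[0,0,0,0,0,0,1],[0,0,0,0,0,0,1]]]'
python3 -c "
from h import *
delta(KN,.3,.09);print(state()['joint_pos'])"
```

```text
time_s: 3.83
tcp_pos: [0.1887, -0.2938, 0.249]
tool_rot: [-2.992, 0.334, -1.116]
ft_force: [-0.4, 0.4, -1.1]
grip_width: 0.0855
t 3.8333 tcp [ 0.1887 -0.2938  0.249 ] F [-0.4  0.4 -1.1] w 0.0855
shift mm in tool axes [  79.7 -412.1  119.4] rotvec [-0.0939  0.0466  0.1656] goal [ 0.5956 -0.1578  0.1693]
[-1.11683099 -0.07922199 -0.02835558  1.95602135  0.14923905  3.14056846]
```

Joint 6 is at its upper limit, since positive turns increase it. I'll unwind the other way, which reaches the same orientation at j6 ≈ -2.07.

```bash
for k in 1; do python3 -m pendant '[[[0,0,-0.12,0,0,0,1],[0,0,-0.12,0,0,0,1],[0,0,-0.12,0,0,0,1],[0,0,-0.12,0,0,0,1],[0,0,-0.12,0,0,0,1],[0,0,-0.12,0,0,0,1],[0,0,-0.12,0,0,0,1],[0,0,-0.12,0,0,0,1],[0,0,-0.12,0,0,0,1],[0,0,-0.12,0,0,0,1],[0,0,-0.12,0,0,0,1],[0,0,-0.12,0,0,0,1]]]'; done
python3 -c "
from h import *
delta(KN,.3,.09);print(state()['joint_pos'])"
```

```text
time_s: 4.83
tcp_pos: [0.1901, -0.293, 0.2489]
tool_rot: [-2.789, -0.1, 0.291]
ft_force: [-0.6, -0.8, -0.1]
grip_width: 0.0853
t 4.8333 tcp [ 0.1901 -0.293   0.2489] F [-0.6 -0.8 -0.1] w 0.0853
shift mm in tool axes [417.3  29.7 118.6] rotvec [-0.113  -0.0291  1.6139] goal [ 0.5956 -0.1578  0.1693]
[-1.11273815 -0.07877398 -0.02828633  1.95611817  0.14988135  1.69467039]
```

```bash
python3 -m pendant '[[[0,0,-0.124,0,0,0,1],[0,0,-0.124,0,0,0,1],[0,0,-0.124,0,0,0,1],[0,0,-0.124,0,0,0,1],[0,0,-0.124,0,0,0,1],[0,0,-0.124,0,0,0,1],[0,0,-0.124,0,0,0,1],[0,0,-0.124,0,0,0,1],[0,0,-0.124,0,0,0,1],[0,0,-0.124,0,0,0,1],[0,0,-0.124,0,0,0,1],[0,0,-0.124,0,0,0,1]]]'
python3 -m pendant '[[[0,0,-0.124,0,0,0,1],[0,0,-0.124,0,0,0,1],[0,0,-0.124,0,0,0,1],[0,0,-0.124,0,0,0,1],[0,0,-0.124,0,0,0,1],[0,0,-0.124,0,0,0,1],[0,0,-0.124,0,0,0,1],[0,0,-0.124,0,0,0,1],[0,0,-0.124,0,0,0,1],[0,0,-0.124,0,0,0,1],[0,0,-0.124,0,0,0,1],[0,0,-0.124,0,0,0,1]]]'
python3 -m pendant '[[[0,0,-0.124,0,0,0,1],[0,0,-0.124,0,0,0,1],[0,0,-0.124,0,0,0,1],[0,0,-0.124,0,0,0,1],[0,0,-0.124,0,0,0,1],[0,0,-0.124,0,0,0,1],[0,0,-0.124,0,0,0,1],[0,0,-0.124,0,0,0,1],[0,0,-0.124,0,0,0,1],[0,0,-0.124,0,0,0,1],[0,0,-0.124,0,0,0,1],[0,0,-0.124,0,0,0,1]]]'
python3 -c "
from h import *
delta(KN,.3,.09);print(state()['joint_pos'])"
```

```text
time_s: 5.83
tcp_pos: [0.1901, -0.293, 0.2489]
tool_rot: [3.066, -0.358, 1.811]
ft_force: [0.2, -0.2, -0.5]
grip_width: 0.0857
time_s: 6.83
tcp_pos: [0.1901, -0.2929, 0.2489]
tool_rot: [2.778, 0.041, -3.006]
ft_force: [0.2, 0.5, 0.2]
grip_width: 0.0853
time_s: 7.83
tcp_pos: [0.19, -0.293, 0.2489]
tool_rot: [-3.129, 0.365, -1.508]
ft_force: [1.1, 0.4, 0.7]
grip_width: 0.0857
t 7.8333 tcp [ 0.19   -0.293   0.2489] F [1.1 0.4 0.7] w 0.0857
shift mm in tool axes [ -73.7 -411.8  118.6] rotvec [-0.0829  0.0639 -0.2033] goal [ 0.5956 -0.1578  0.1693]
[-1.1127516  -0.07883962 -0.02830008  1.95613308  0.14989205 -2.76956156]
```

Now I'll trim the turn, then move to the hover point.

```bash
python3 -m pendant '[[[-0.04,0.032,-0.1,0,0,0,1],[-0.04,0.032,-0.1,0,0,0,1],[0,0,0,0,0,0,1]]]'
python3 -c "
from h import *
delta(KN,.3,.09);print(state()['joint_pos'])"
```

```text
time_s: 8.08
tcp_pos: [0.1903, -0.2927, 0.2494]
tool_rot: [3.141, 0.298, -1.298]
ft_force: [-1.0, 0.1, -0.5]
grip_width: 0.0854
t 8.0833 tcp [ 0.1903 -0.2927  0.2494] F [-1.   0.1 -0.5] w 0.0854
shift mm in tool axes [   3.9 -426.8   82.2] rotvec [-0.0007 -0.0018 -0.0042] goal [ 0.5956 -0.1578  0.1693]
[-1.05034842 -0.11243989 -0.04281103  1.93016524  0.07132933 -2.90487111]
```

```bash
python3 -m pendant '[[[0,0,0,0,-20,4,1],[0,0,0,0,-24,4,1],[0,0,0,0,-24,4,1],[0,0,0,0,-24,4,1],[0,0,0,0,-24,4,1],[0,0,0,0,-24,4,1],[0,0,0,0,-24,4,1],[0,0,0,0,-24,4,1],[0,0,0,0,-24,4,1],[0,0,0,0,-24,4,1],[0,0,0,0,-24,4,1],[0,0,0,0,-24,4,1]]]'
python3 -c "
from h import *
delta(KN,.3,.09);print(state()['joint_pos'])"
```

```text
time_s: 9.08
tcp_pos: [0.461, -0.2036, 0.2024]
tool_rot: [3.14, 0.302, -1.307]
ft_force: [0.2, -0.4, -0.9]
grip_width: 0.0852
t 9.0833 tcp [ 0.461  -0.2036  0.2024] F [ 0.2 -0.4 -0.9] w 0.0852
shift mm in tool axes [   1.1 -142.    34.1] rotvec [-0.0029  0.0022 -0.0134] goal [ 0.5956 -0.1578  0.1693]
[-0.52924197  0.17063749  0.16047384  1.78004547  0.20955773 -2.38695502]
```

```bash
python3 -m pendant '[[[0,0,-0.007,0,-24,5,1],[0,0,-0.007,0,-24,5,1],[0,0,0,0,-24,6,1],[0,0,0,0.5,-24,6,1],[0,0,0,0.5,-23,6,1],[0,0,0,0,-21,6,1],[0,0,0,0,0,0,1],[0,0,0,0,0,0,1]]]'
python3 - <<'E'
from h import *
delta(KN,.3,.09)
print("pred knob px in wrist",proj("wrist",KN))
for n in("wrist","top"):cv2.imwrite(f"pics/{n}2.png",cv2.cvtColor(capture(n),cv2.COLOR_RGB2BGR))
E
```

```text
time_s: 9.75
tcp_pos: [0.5922, -0.1566, 0.1691]
tool_rot: [-3.14, 0.303, -1.291]
ft_force: [0.2, 0.3, -0.3]
grip_width: 0.0855
t 9.75 tcp [ 0.5922 -0.1566  0.1691] F [ 0.2  0.3 -0.3] w 0.0855
shift mm in tool axes [ 1.9 -3.  -0.9] rotvec [-0.0007  0.0029  0.0021] goal [ 0.5956 -0.1578  0.1693]
pred knob px in wrist [275.33740878 217.93365919]
```

View pics/wrist2.png

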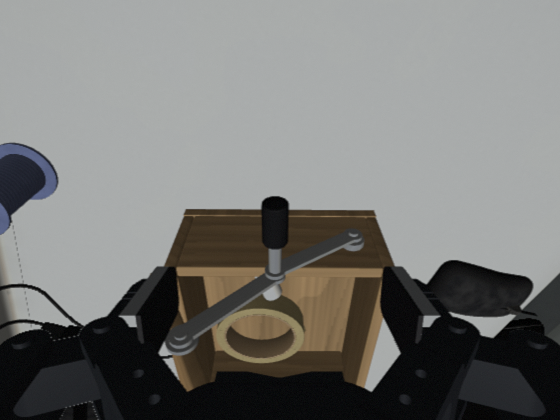

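The knob shows at (275,222) against a predicted (275,218), so it is centred between the jaws. I'll advance 90 mm and close.

```bash
python3 -m pendant '[[[0,0,0,0,-3,15,1],[0,0,0,0,0,17,1],[0,0,0,0,0,17,1],[0,0,0,0,0,17,1],[0,0,0,0,0,14,1],[0,0,0,0,0,9,1],[0,0,0,0,0,0,1],[0,0,0,0,0,0,1]]]'
python3 -c "
from h import *
delta(KN,.3,0)"
python3 -m pendant '[[[0,0,0,0,0,0,0],[0,0,0,0,0,0,0],[0,0,0,0,0,0,0],[0,0,0,0,0,0,0],[0,0,0,0,0,0,0],[0,0,0,0,0,0,0],[0,0,0,0,0,0,0],[0,0,0,0,0,0,0],[0,0,0,0,0,0,0]]]' 40
python3 - <<'E'
from h import *
T,D=delta(KN,.3,0)
cv2.imwrite(f"pics/wrist3.png",cv2.cvtColor(capture("wrist"),cv2.COLOR_RGB2BGR))
for a in (.15,.3,.45,.5):print(a,(T.T@(knob(a)-KN)*1e3).round(1))
E
```

```text
time_s: 10.52
tcp_pos: [0.5874, -0.1315, 0.086]
tool_rot: [-3.138, 0.301, -1.29]
ft_force: [-0.7, -0.3, 0.3]
grip_width: 0.0852
t 10.5167 tcp [ 0.5874 -0.1315  0.086 ] F [-0.7 -0.3  0.3] w 0.0852
shift mm in tool axes [ 1.7 -0.7  2.2] rotvec [-0.0024  0.0007  0.0027] goal [ 0.5884 -0.1322  0.0834]
time_s: 11.27
tcp_pos: [0.5882, -0.1312, 0.0857]
tool_rot: [-3.137, 0.3, -1.289]
ft_force: [3.4, 0.5, 1.4]
grip_width: 0.0167
t 11.2667 tcp [ 0.5882 -0.1312  0.0857] F [3.4 0.5 1.4] w 0.0167
shift mm in tool axes [1.7 0.1 1.9] rotvec [-0.0031  0.0003  0.0037] goal [ 0.5884 -0.1322  0.0834]
0.15 [-2.7  6.9 -8.6]
0.3 [ -5.   15.2 -16. ]
0.45 [ -7.   24.4 -22.3]
0.5 [ -7.5  27.7 -24. ]
```

View pics/wrist3.png

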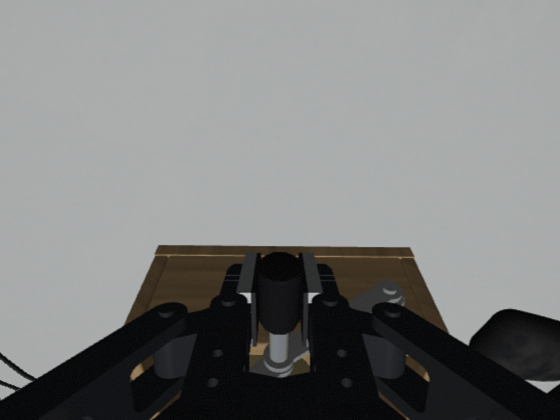

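The knob is held between the pads at (280,295), width 17 mm. Next I'll lift along the arc.

```bash
python3 -m pendant '[[[0,0,0,-0.9,2.2,-2.9,0],[0,0,0,-0.9,2.3,-2.9,0],[0,0,0,-0.9,2.4,-2.8,0],[0,0,0,-0.8,2.7,-2.5,0],[0,0,0,-0.8,2.8,-2.5,0],[0,0,0,-0.7,2.8,-2.4,0],[0,0,0,0,0,0,0]]]'
python3 -m pendant '[[[0,0,0,-0.7,3,-2.2,0],[0,0,0,-0.7,3.1,-2.1,0],[0,0,0,-0.6,3.1,-2,0],[0,0,0,-0.5,3.3,-1.7,0],[0,0,0,0,0,0,0],[0,0,0,0,0,0,0]]]'
python3 - <<'E'
from h import *
T,D=delta(knob(.5),.3,0)
for n in("wrist","top","scene"):cv2.imwrite(f"pics/{n}4.png",cv2.cvtColor(capture(n),cv2.COLOR_RGB2BGR))
E
```

```text
time_s: 11.9
tcp_pos: [0.5747, -0.1351, 0.1038]
tool_rot: [-3.133, 0.3, -1.288]
ft_force: [9.4, 2.6, 5.6]
grip_width: 0.0166
time_s: 12.4
tcp_pos: [0.5638, -0.1383, 0.1131]
tool_rot: [-3.13, 0.299, -1.287]
ft_force: [11.7, 5.2, 12.8]
grip_width: 0.0168
t 12.4 tcp [ 0.5638 -0.1383  0.1131] F [11.7  5.2 12.8] w 0.0168
shift mm in tool axes [2.3 2.7 4.2] rotvec [-0.0099 -0.0007  0.0062] goal [ 0.5616 -0.1399  0.1084]
```

View pics/wrist4.png

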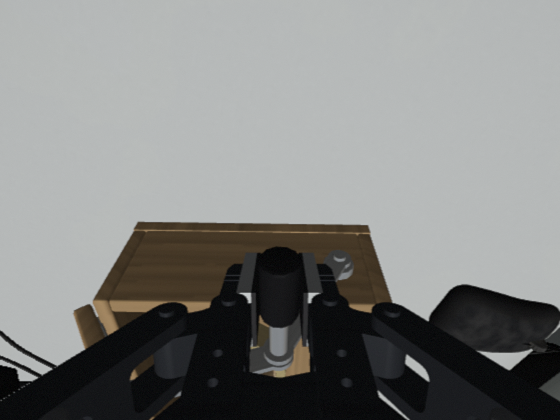

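View pics/scene4.png

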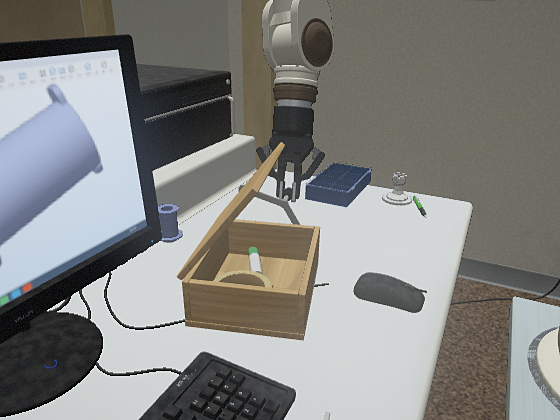

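The knee is unlocked: in the scene view the stay is bent upward at (285,205) and the lid has tilted slightly, with its front corner now at (282,145). I'll release and back off along the tool axis.

```bash
python3 -m pendant '[[[0,0,0,0,0,0,1],[0,0,0,0,0,0,1],[0,0,0,0,0,0,1],[0,0,0,0,0,0,1],[0,0,0,0,0,0,1],[0,0,0,0,0,0,1]]]'
python3 -m pendant '[[[0,0,0,0,0,-15,1],[0,0,0,0,0,-25,1],[0,0,0,0,0,-30,1],[0,0,0,0,0,-30,1],[0,0,0,0,0,-30,0],[0,0,0,0,0,-30,0],[0,0,0,0,0,-20,0],[0,0,0,0,0,0,0]]]'
python3 - <<'E'
from h import *
for n in("wrist","top","scene"):cv2.imwrite(f"pics/{n}5.png",cv2.cvtColor(capture(n),cv2.COLOR_RGB2BGR))
i=cv2.imread("pics/scene5.png")[110:345,170:340]
cv2.imwrite("pics/scenez5.png",cv2.resize(i,None,fx=2.5,fy=2.5,interpolation=cv2.INTER_CUBIC))
for th in (.7,.8,.85,.9,.95,1.0,1.05):
    print(th,[ ((proj("scene",W(90-186*np.cos(th),y,80+186*np.sin(th)))-[170,110])*2.5).round() for y in(-110,110)])
T,D=delta(KN,0,0);print(state()['joint_pos'])
E
```

```text
time_s: 13.05
tcp_pos: [0.5607, -0.1388, 0.1101]
tool_rot: [-3.139, 0.301, -1.29]
ft_force: [-0.5, 0.4, -0.1]
grip_width: 0.085
time_s: 13.72
tcp_pos: [0.5758, -0.1914, 0.2863]
tool_rot: [-3.134, 0.297, -1.289]
ft_force: [-0.5, 0.2, 0.6]
grip_width: 0.0385
0.7 [array([325., 122.]), array([271., 251.])]
0.8 [array([307., 102.]), array([247., 225.])]
0.85 [array([297.,  92.]), array([234., 213.])]
0.9 [array([287.,  83.]), array([220., 201.])]
0.95 [array([277.,  74.]), array([206., 190.])]
1.0 [array([266.,  66.]), array([191., 179.])]
1.05 [array([254.,  59.]), array([176., 169.])]
t 13.8667 tcp [ 0.5753 -0.1902  0.2815] F [-0.9 -0.2 -0.8] w 0.0149
shift mm in tool axes [ 11.4 -28.1 204.4] rotvec [-0.0019  0.3012  0.0029] goal [ 0.589  -0.1345  0.083 ]
[-0.42251296  0.45383215  0.6712179   1.98461294  0.22978642 -2.29659199]
```

View pics/scenez5.png

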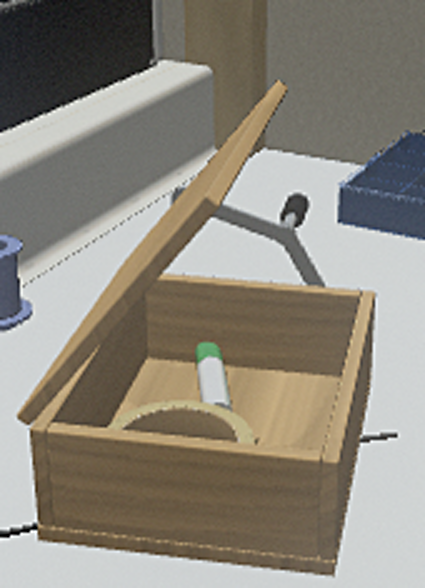

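View pics/top5.png

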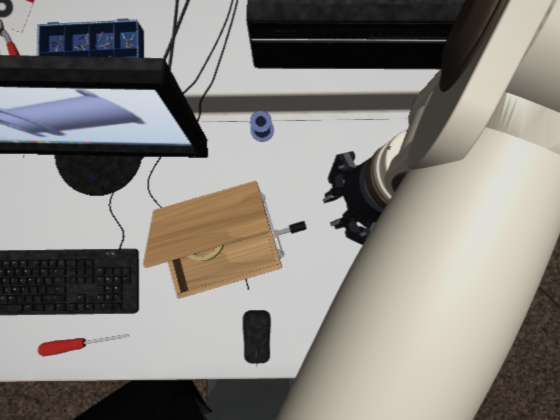

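The lid is at about 0.9 rad: in the crop its right corner is at (283,83) and its left corner at (213,203). The stay remains unlocked and folded upward. I'll bring the tool vertical and go above and behind the lid's front edge.

```bash
cat >> h.py <<'E'
def tipgoal(th,y=-40,s=170,off=14):
    return W(90-s*np.cos(th)+10*np.sin(th)+off,y,80+s*np.sin(th)+10*np.cos(th)+11)
def dl(g):
    s=state();T=Ro.from_euler("xyz",s["tool_rot"]).as_matrix()
    print("t",round(s["time_s"],2),"tcp",s["tcp_pos"].round(4),"F",s["ft_force"].round(1),"shift",(T.T@(g-s["tcp_pos"])*1e3).round(1),"rot",Ro.from_matrix(T.T@toolR(0)).as_rotvec().round(4))
E
python3 -m pendant '[[[0,0.1,0,0,0,-10,0],[0,0.1,0,0,0,-10,0],[0,0.1,0,0,0,-10,0],[0,0,0,0,0,0,0],[0,0,0,0,0,0,0]]]' 40
python3 - <<'E'
from h import *
dl(W(45,-40,310)); dl(tipgoal(1.0))
p=[tipgoal(t) for t in np.arange(1.0,-.11,-.1)]
print((np.diff(p,axis=0)@toolR(0)*1e3).round(1))
E
```

```text
time_s: 14.28
tcp_pos: [0.5763, -0.1944, 0.3119]
tool_rot: [-3.138, 0.002, -1.288]
ft_force: [0.2, -0.3, 1.5]
grip_width: 0.0004
t 14.28 tcp [ 0.5763 -0.1944  0.3119] F [ 0.2 -0.3  1.5] shift [-175.2  -74.9    2.5] rot [-0.0036  0.0022  0.0048]
t 14.28 tcp [ 0.5763 -0.1944  0.3119] F [ 0.2 -0.3  1.5] shift [-175.2  -50.2   73. ] rot [-0.0036  0.0022  0.0048]
[[ 0.  14.4  9.1]
 [-0.  13.4 10.5]
 [ 0.  12.3 11.8]
 [-0.  11.1 12.9]
 [ 0.   9.7 14. ]
 [-0.   8.3 14.9]
 [ 0.   6.8 15.6]
 [ 0.   5.2 16.2]
 [-0.   3.5 16.7]
 [ 0.   1.8 16.9]
 [-0.   0.1 17. ]]
```

```bash
python3 -m pendant '[[[0,0,0,-20,-10,0,0],[0,0,0,-26,-13,0,0],[0,0,0,-26,-13,0,0],[0,0,0,-26,-13,0,0],[0,0,0,-26,-13,0,0],[0,0,0,-26,-13,0,0],[0,0,0,-25,0,0,0],[0,0,0,0,0,0,0],[0,0,0,0,0,0,0]]]'
python3 - <<'E'
from h import *
dl(tipgoal(1.0));print(state()['joint_pos'])
for n in("top","scene"):cv2.imwrite(f"pics/{n}6.png",cv2.cvtColor(capture(n),cv2.COLOR_RGB2BGR))
E
```

```text
time_s: 15.03
tcp_pos: [0.6003, -0.0062, 0.31]
tool_rot: [3.141, 0.003, -1.289]
ft_force: [-0.8, -0.0, 0.0]
grip_width: -0.0
t 15.03 tcp [ 0.6003 -0.0062  0.31  ] F [-0.8 -0.   0. ] shift [-1.1 25.  70.6] rot [0.0007 0.0035 0.0044]
[-0.01182767  0.25721012  0.50458826  1.81980911  0.0031151  -1.86461653]
```

View pics/scene6.png

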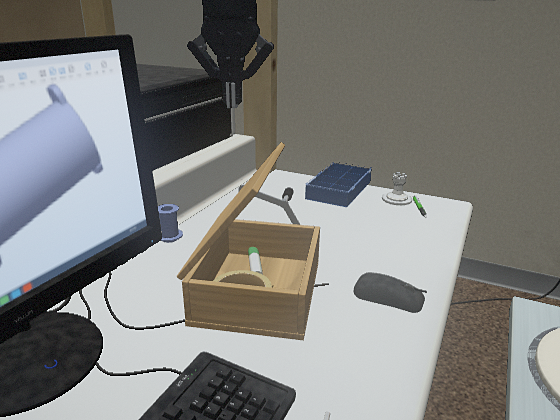

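The closed fingers are at (233,95), behind and above the lid. I'll go down to the start of the arc.

```bash
python3 -m pendant '[[[0,0,0,0,0,20,0],[0,0,0,0,4,20,0],[0,0,0,0,8,16,0],[0,0,0,0,7,9,0],[0,0,0,0,6,5,0],[0,0,0,0,0,0,0]]]'
python3 -c "
from h import *
dl(tipgoal(1.0))"
python3 -m pendant '[[[0,0,0,0,4.8,3,0],[0,0,0,0,4.8,3,0],[0,0,0,0,4.8,3.1,0],[0,0,0,0,4.5,3.5,0],[0,0,0,0,4.5,3.5,0],[0,0,0,0,4.4,3.5,0],[0,0,0,0,4.1,3.9,0],[0,0,0,0,4.1,3.9,0],[0,0,0,0,4.1,4,0],[0,0,0,0,0,0,0]]]'
python3 - <<'E'
from h import *
dl(tipgoal(.7))
for n in("top","scene"):cv2.imwrite(f"pics/{n}7.png",cv2.cvtColor(capture(n),cv2.COLOR_RGB2BGR))
E
```

```text
time_s: 15.63
tcp_pos: [0.5755, -0.0153, 0.2403]
tool_rot: [-3.142, 0.002, -1.293]
ft_force: [-1.0, -0.7, 0.0]
grip_width: 0.0002
t 15.63 tcp [ 0.5755 -0.0153  0.2403] F [-1.  -0.7  0. ] shift [-3.1 -1.3  0.9] rot [-0.0001  0.0021  0.0006]
time_s: 16.47
tcp_pos: [0.5373, -0.025, 0.2096]
tool_rot: [-3.14, 0.001, -1.291]
ft_force: [0.6, 0.9, 0.6]
grip_width: 0.0
t 16.47 tcp [ 0.5373 -0.025   0.2096] F [0.6 0.9 0.6] shift [-2.  -0.5  1.5] rot [-0.0019  0.001   0.0026]
```

View pics/scene7.png

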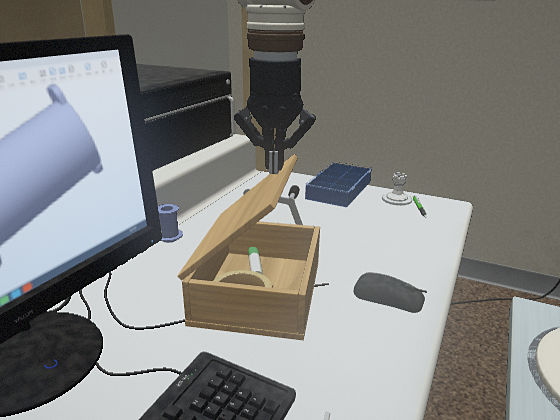

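The lid is lowering, its corner now at (295,157), under the fingertip. I'll carry on along the arc.

```bash
python3 -m pendant '[[[0,0,0,0,3.7,4.3,0],[0,0,0,0,3.7,4.3,0],[0,0,0,0,3.7,4.3,0],[0,0,0,0,3.2,4.7,0],[0,0,0,0,3.2,4.7,0],[0,0,0,0,3.2,4.7,0],[0,0,0,0,2.8,5,0],[0,0,0,0,2.8,5,0],[0,0,0,0,2.8,5,0],[0,0,0,0,0,0,0]]]'
python3 -m pendant '[[[0,0,0,0,2.3,5.2,0],[0,0,0,0,2.3,5.2,0],[0,0,0,0,2.3,5.2,0],[0,0,0,0,1.7,5.4,0],[0,0,0,0,1.7,5.4,0],[0,0,0,0,1.7,5.4,0],[0,0,0,0,0,0,0]]]'
python3 - <<'E'
from h import *
dl(tipgoal(.2))
for n in("top","scene"):cv2.imwrite(f"pics/{n}8.png",cv2.cvtColor(capture(n),cv2.COLOR_RGB2BGR))
E
```

```text
time_s: 17.4
tcp_pos: [0.5095, -0.033, 0.1671]
tool_rot: [-3.14, 0.001, -1.291]
ft_force: [-0.4, -0.8, 0.2]
grip_width: 0.0002
time_s: 17.98
tcp_pos: [0.4982, -0.0362, 0.1351]
tool_rot: [-3.14, 0.001, -1.291]
ft_force: [-0.2, -0.4, -0.3]
grip_width: -0.0001
t 17.98 tcp [ 0.4982 -0.0362  0.1351] F [-0.2 -0.4 -0.3] shift [-2.  -0.1  0.6] rot [-0.0015  0.0012  0.0026]
```

View pics/scene8.png

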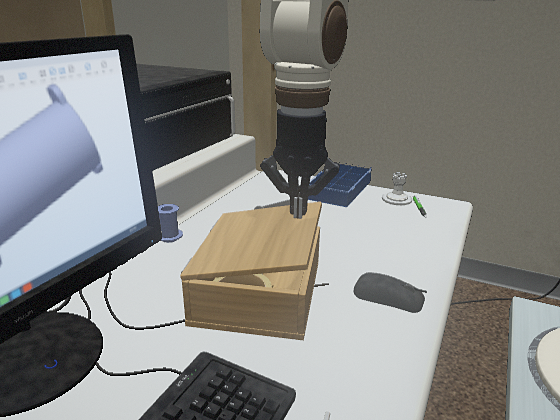

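The lid is nearly down, with a gap still visible under its front edge at (315,235). I'll finish with slow steps.

```bash
python3 -m pendant '[[[0,0,0,0,1,5,0],[0,0,0,0,1,5,0],[0,0,0,0,1,5,0],[0,0,0,0,0.5,5,0],[0,0,0,0,0.5,4,0],[0,0,0,0,0,4,0],[0,0,0,0,0,3,0],[0,0,0,0,0,0,0]]]'
python3 -c "
from h import *
dl(tipgoal(0))"
```

```text
time_s: 18.75
tcp_pos: [0.4949, -0.0371, 0.1047]
tool_rot: [-3.139, 0.001, -1.291]
ft_force: [1.1, -0.6, 0.1]
grip_width: 0.0002
t 18.75 tcp [ 0.4949 -0.0371  0.1047] F [ 1.1 -0.6  0.1] shift [-2.   1.8  3.7] rot [-0.0022  0.0011  0.0027]
```

```bash
python3 -m pendant '[[[0,0,0,0,0,1.5,0],[0,0,0,0,0,1.5,0],[0,0,0,0,0,0,0]]]'
python3 -m pendant '[[[0,0,0,0,0,1,0],[0,0,0,0,0,1,0],[0,0,0,0,0,0,0]]]'
python3 - <<'E'
from h import *
dl(tipgoal(0))
for n in("scene",):cv2.imwrite(f"pics/{n}9.png",cv2.cvtColor(capture(n),cv2.COLOR_RGB2BGR))
E
```

```text
time_s: 19.0
tcp_pos: [0.4952, -0.0371, 0.1023]
tool_rot: [-3.139, 0.001, -1.29]
ft_force: [0.6, 0.3, -0.5]
grip_width: -0.0001
time_s: 19.25
tcp_pos: [0.4952, -0.0372, 0.101]
tool_rot: [-3.138, 0.001, -1.29]
ft_force: [-2.2, 0.3, 5.2]
grip_width: 0.0002
t 19.25 tcp [ 0.4952 -0.0372  0.101 ] F [-2.2  0.3  5.2] shift [-2.1  2.1  0. ] rot [-0.0035  0.0006  0.0027]
```

View pics/scene9.png

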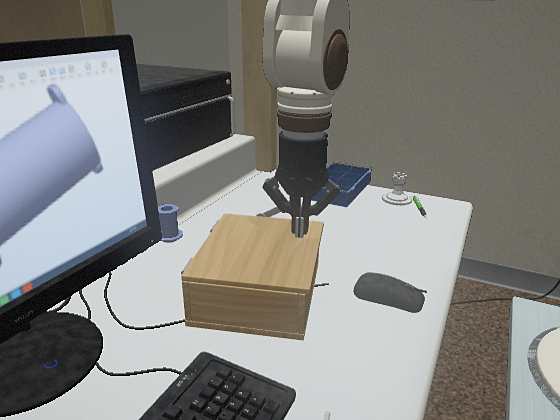

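The lid is flush with the rim, with no gap along the front edge. The tip is at z ≈ 0.090, the height expected for a shut lid, and the force is rising. I'll press slightly more, then lift off.

```bash
python3 -m pendant '[[[0,0,0,0,0,1,0],[0,0,0,0,0,1,0],[0,0,0,0,0,0,0]]]'
python3 -m pendant '[[[0,0,0,0,0,-5,0],[0,0,0,0,0,-12,0],[0,0,0,0,0,-20,0],[0,0,0,0,0,-25,0],[0,0,0,0,0,-25,0],[0,0,0,0,0,-25,0],[0,0,0,0,0,0,0],[0,0,0,0,0,0,0],[0,0,0,0,0,0,0]]]'
python3 - <<'E'
from h import *
dl(tipgoal(0))
n="scene";i=cv2.cvtColor(capture(n),cv2.COLOR_RGB2BGR);cv2.imwrite("pics/scene10.png",cv2.resize(i[180:350,160:350],None,fx=3,fy=3,interpolation=cv2.INTER_CUBIC))
for th in (0,.06,.12):print(th,[((proj("scene",W(90-186*np.cos(th),y,80+186*np.sin(th)))-[160,180])*3).round() for y in(-110,110)])
E
```

```text
time_s: 19.55
tcp_pos: [0.4953, -0.0372, 0.1008]
tool_rot: [-3.137, 0.0, -1.291]
ft_force: [-8.3, -0.1, 20.1]
grip_width: -0.0004
time_s: 20.3
tcp_pos: [0.4949, -0.0373, 0.2102]
tool_rot: [-3.139, 0.001, -1.291]
ft_force: [0.1, 0.1, -0.4]
grip_width: 0.0003
t 20.3 tcp [ 0.4949 -0.0373  0.2102] F [ 0.1  0.1 -0.4] shift [ -2.2   2.  109.2] rot [-0.0028  0.0007  0.0027]
0 [array([486., 131.]), array([446., 335.])]
0.06 [array([486., 114.]), array([446., 315.])]
0.12 [array([486.,  97.]), array([445., 294.])]
```

View pics/scene10.png

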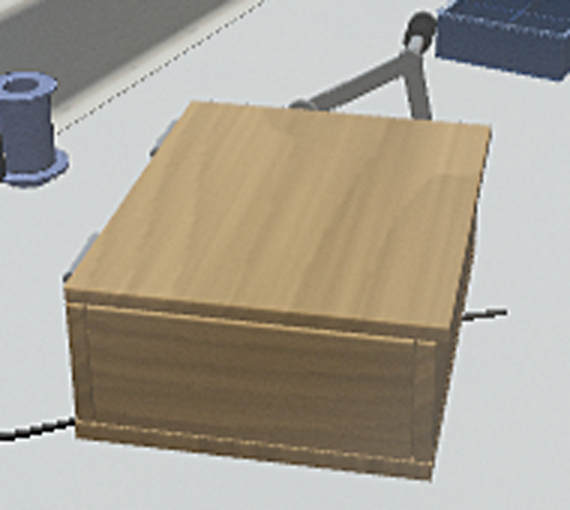

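The lid sits flush on the box: its underside's front-left corner is at about (448,338), against (446,335) expected when shut. The stay is folded and the arm is clear, so I'll hand in.

```bash
python3 -c "
from rig import *
finish_job()
print(state()['time_s'])"
```

```text
the job is handed in; nothing more can be done
the job is handed in; nothing more can be done
```

The stay is unlocked, the lid is fully shut, and I handed the job in at about 20.4 s of the 42 s allowed. `finish_job()` gives no verdict, so the result rests on my own checks.

- **Unlocking:** I gripped the knob and lifted it along its arc, about 0.5 rad about the lower pivot. After release the stay stayed unlocked, with the lid at about 0.9 rad in the image.
- **Lowering:** I pushed the lid down with the closed fingertips at about 0.4 rad/s, well under the 3 rad/s slam limit. I finished by pressing at about 20 N.
- **Last checks:** At contact the fingertip stood at z ≈ 0.090 m, the height of the lid's top when shut. After I lifted off, the picture showed the lid flush with the rim. Its front-left corner was within about 1 pixel of where a shut lid should be. The arm was about 11 cm clear, with no force reading.
- **What went wrong or disagreed:**
  - I first turned the wrist the wrong way and reached joint 6's upper limit (3.14 rad) without apparent harm. Unwinding it cost about 4 s.
  - My first reading of the box's front edge was about 6 mm out; I corrected it against the second camera.
  - The knob showed about 3 mm from where the box pose put it, so I used its measured position.

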